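# Pack up the modelling mat

### The arm

A 6-joint arm with a two-finger parallel gripper is mounted at the origin on the work surface. World frame = base frame: x ahead of the robot, y to its left, z up, the work surface at z = 0. Lengths are in m, angles in rad, forces in N, time in s.
With the tool pointing down it reaches from about 0.3 to 0.875 m from the base axis. Payload 6.4 kg.
Tool frame: the origin (TCP) lies midway between the tips of the shut fingers; the grasp point (between the pads) lies 19 mm behind it; z points along the fingers, y is the line along which they close (so a half turn about z gives the same grasp; the last joint's range is limited). The gripper opens to 85 mm and grips with 20 to 120 N. Pads are 22 mm wide; open, the fingers measure 114 mm over their backs; the gripper's body (76 mm by 85 mm) begins 54 mm behind the grasp point. The pads swing forward as they close: fully open they stand 13 mm farther back than shut.
Start: joints at [-1.335, 0.181, 1.607, -0, 1.354, -0.206], TCP at [0.246, -0.52, 0.231] pointing down, gripper open.
Joint ranges: [-2.99, 2.99], [-0.89, 2.07], [0.3, 2.58], [-1.14, 4.28], [0, 2.63], [-3.12, 3.12]. Speed limits (rad/s): [2.57, 2.57, 3.01, 3.14, 3.14, 3.14].

### API

Orientations are given as a unit quaternion [w, x, y, z].
In Python, from bench import * gives the robot as it stands.
- The arm moves only by the tool play_rows, never from a script. Its argument "plan" is a list of rows, each a list of 3 entries, a list of its own where there are three numbers: the finger opening in mm, from 0 to 85.4, then the shift along the tool's x, y, z normalised to -1 to 1, where 1 is 40 cm, then the turn about the tool's z normalised to -1 to 1, where 1 is pi rad. A call has 1 to 10 rows; each row is the pose to reach, as a shift and turn from the pose commanded when the call began, along the tool's axes at that moment, turning the shorter way round; what a row does not reach only later rows make up. A row lasts 1/10 s, in which the tool goes at most 50 mm and 8.59 degrees, less where a joint would pass 70% of its speed; a pose out of reach is approached as far as the arm can. A call with a number of a shift or a turn outside -1 to 1 is refused whole. A call with a gripper value outside its range is refused whole. The fingers move at their own pace and stop on an object; the grip force is fixed at half the most. Time passes only in rows, so rows that repeat a pose let the fingers close. It gives the time, the measured TCP pose, the force, the opening and the grip force at its end, in the units of the state.
- get_obs(): the state, without advancing time (a new reading comes with each control period).
- camera(name): name is "scene" or "side" or "wrist"; returns a dict with "image" (420x560x3 uint8, red, green, blue), "range_z" (420x560 float32, m along the optical axis (not along the pixel's ray), 0 where there is no reading), "intrinsics" (3x3 intrinsics, pixels), "rvec" (rotation vector, rad) and "tvec" (3), from world to camera coordinates, as OpenCV has them; the wrist camera has in their place "T_tool_cam" (4x4, takes a point from camera to tool coordinates, whose origin is the TCP and whose axes are the flange's). Camera axes: x right, y down, z forward; pixel columns grow to the right and rows downward; lengths in m; the calibration is good to about 2 mm. The wrist camera is an equidistant fisheye: a pixel r from the principal point sees the ray r / f radians off the axis. A picture is of the moment at which its call begins: read the wrist's pose just before it.
- hand_in(): hands the job in; it is judged then, once.
Trained networks look in a picture, given as the dict that the camera call returned (one of the last four; its "shot" number tells which), for a name from the list of things; names that differ only in an ending like _2 or _b are one class to them, and where a whole thing is asked for, a point or a joint stands for the part that bears it (a point fixed in the world has none). Each returns a list of dicts, best first, with "conf" (0 to 1); they miss things now and then, are a little off and sometimes report something else, mostly with a low value. They report only what shows in the picture. A call takes as long as a camera call.
- search_frame(picture, label): "rect" ([centre column, centre row, width, height] in pixels, round what is visible of it).
- masks_of(picture, label): "mask" (420x560 bool, what is visible of it) and "rect" ([centre column, centre row, width, height] in pixels, round what is visible of it).
The state is a dict: "time_s": time; "q": joint angles; "dq": joint speeds; "joint_efforts": joint torques, N m; "eef_pos": TCP position; "eef_rot": TCP orientation; "wrist_force": force on the tool from outside, world axes, zero at the start; "torque": the same for the moment, N m; "opening": opening from 0.0 (shut) to 1.0 (fully open); "grasp_force": force on a finger pad.
Only numpy, scipy, OpenCV 4.12 (cv2) and the standard library are available. Lean on these libraries where they do the work, as an engineer would, in place of code of your own. Each camera call takes 0.05 s, during which the arm holds its last target. There are 200 camera calls.

### The job

Pack up the modelling mat: stand each paint marker cap down in the organiser pocket banded in its own colour, dropped right to the bottom, and clear the wooden offcut off the mat into the yellow scrap bin. Leave the other things on the desk where they are.

Things in the scene. Friction and masses are not known exactly. Their poses are not given: they have to be found in the camera images.
- red_marker: red paint marker: round rod 140 long, 15 in diameter, 25 g; red cap on the first 50 mm, white barrel with thin red band, red plug at the other end. Origin: centre of the cap's flat end; +z runs along it to the plug end. It starts on the rest leaning 30 degrees from vertical, cap end low and nearer the robot, its upper 55 mm sticking out free above the rest
- blue_marker: blue paint marker: round rod 140 long, 15 in diameter, 25 g; blue cap on the first 50 mm, white barrel with thin blue band, blue plug at the other end. Origin: centre of the cap's flat end; +z runs along it to the plug end. It starts on the rest leaning 30 degrees from vertical, cap end low and nearer the robot, its upper 55 mm sticking out free above the rest
- red_pocket (a point): centre of the inner floor of the organiser's red-banded pocket: square, 24 x 24 inside, walls 5 thick, 75 deep, mouth 75 mm straight above this point. Axes as the organiser's
- blue_pocket (a point): centre of the inner floor of the organiser's blue-banded pocket: square, 24 x 24 inside, walls 5 thick, 75 deep, mouth 75 mm straight above this point. Axes as the organiser's
- organiser: white desk organiser, fixed: two square pocket towers 34 x 34 outside and 80 high, centred at +50 mm (red band) and -50 mm (blue band) along its y axis, a low tray 26 high between them, on a 70 x 140 base plate. Origin: centre of its underside, z up, x across its narrow side
- marker_rest: grey easel-like rest, fixed: two open troughs (26 wide, 85 long, side rails up to 2 mm above the marker's centreline) 80 mm apart along its y axis, which face -x and lean 30 degrees from vertical to +x; base 105 x 116, 97 high. Origin: underside, 22.5 mm to -x of the base centre. Either marker may be in either trough
- offcut: L-shaped chunk of pale wood, 46 (x) x 28 (y) x 32 high over its step: 18 high all along, with a step of 14 more on the 22 mm at its -x end (-23 to -1). Origin: centre of its underside; 22 g; it starts flat on the mat
- scrap_bin: yellow open bin, fixed, 110 x 110 x 55 high, walls 4 thick. Origin: centre of its underside, z up
- paint_jar: bystander: small glass paint jar with green cap, 34 in diameter, 42 high. Origin: centre of its underside
- tape_roll: bystander: yellow roll of tape lying flat, 66 in diameter, 19 high. Origin: centre of its underside
- screwdriver: bystander: screwdriver with orange handle, 160 long, lying down. Origin: under its middle, x along it towards the blade
- model_car: bystander: red model car, 95 x 40 x 35. Origin: centre of its underside
- glue: bystander: white glue bottle with red cap, 44 in diameter, 120 high. Origin: centre of its underside

How it is judged:
At the end, for the whole second after the job is handed in: Each marker stands at rest cap down in the pocket of its own colour: cap end within 8 mm of the pocket floor's height and within 10 mm of its centre in the pocket's x and y, leaning less than 0.25 rad. The offcut lies at rest inside the scrap bin, below its rim (x of red_marker in the frame of red_pocket between -0.01 and 0.01 m and y of red_marker in the frame of red_pocket between -0.01 and 0.01 m and z of red_marker in the frame of red_pocket below 0.008 m and angle between each of red_marker, blue_marker's own z axis and vertical below 0.25 rad and linear speed of each of red_marker, blue_marker, offcut below 0.03 m/s and x of blue_marker in the frame of blue_pocket between -0.01 and 0.01 m and y of blue_marker in the frame of blue_pocket between -0.01 and 0.01 m and z of blue_marker in the frame of blue_pocket below 0.008 m and x of offcut in the frame of scrap_bin between -0.052 and 0.052 m and y of offcut in the frame of scrap_bin between -0.052 and 0.052 m and z of offcut in the frame of scrap_bin below 0.052 m); the robot touches nothing.
It fails at once if the paint jar is moved more than 30 mm (distance of paint_jar from where it was at the start of the episode above 0.03 m).
It fails at once if the roll of tape is moved more than 30 mm (distance of tape_roll from where it was at the start of the episode above 0.03 m).
It fails at once if the screwdriver is moved more than 30 mm (distance of screwdriver from where it was at the start of the episode above 0.03 m).
It fails at once if the red model car is moved more than 30 mm (distance of model_car from where it was at the start of the episode above 0.03 m).
It fails at once if the glue bottle is moved more than 30 mm (distance of glue from where it was at the start of the episode above 0.03 m).
It also fails if it takes over 66 s, if anything falls off the work surface, if the arm or the gripper's body presses on something with over 40 N, if the wrist force passes 120 N, or if a joint passes its speed limit or range.

## Working session

There is one attempt and no reset: what is moved stays moved. The work goes in short steps, Python scripts to look and compute and a tool call to move; the robot and the scene stay as the last step left them, time stands still between calls to the robot, and variables do not carry over. Pictures are saved under pics/ and viewed, at most 10 in all, crops included, and the job is handed in when it is done.

Besides the shell and the picture viewer there is one more tool, called after "Emit:" as name(argument=value, ...) on one line, values as JSON. play_rows: Moves the arm, as the interface text tells. Its arguments: {"type":"object","properties":{"plan":{"type":"array","items":{"type":"array"}}},"required":["plan"]}

```bash
ls; mkdir -p pics; cat > h.py <<'E'
from bench import *
import numpy as np, cv2
from scipy.spatial.transform import Rotation as R
def cloud(p):
    d=p["range_z"];K=p["intrinsics"];v,u=np.mgrid[:420,:560]
    X=np.stack([(u-K[0,2])/K[0,0]*d,(v-K[1,2])/K[1,1]*d,d],-1)
    Rm=cv2.Rodrigues(np.array(p["rvec"],float))[0]
    return (X-np.array(p["tvec"]).reshape(3))@Rm
E
python3 - <<'E'
from h import *
o=get_obs();print({k:np.round(v,3) for k,v in o.items()})
ps=[camera("scene"),camera("side")]
cv2.imwrite("pics/a.png",cv2.cvtColor(ps[0]["image"],cv2.COLOR_RGB2BGR))
cv2.imwrite("pics/b.png",cv2.cvtColor(ps[1]["image"],cv2.COLOR_RGB2BGR))
for p in ps:
  C=cloud(p); Rm=cv2.Rodrigues(np.array(p["rvec"],float))[0]; print("cam",-Rm.T@np.array(p["tvec"]).reshape(3))
  for n in "red_marker blue_marker organiser marker_rest offcut scrap_bin paint_jar tape_roll screwdriver model_car glue".split():
    for m in masks_of(p,n)[:2]:
      k=m["mask"]&(p["range_z"]>0); P=C[k]
      if len(P): print(n,round(m["conf"],2),np.round(m["rect"]),len(P),np.round(np.percentile(P,[3,50,97],axis=0),3).tolist())
E
```

```text
pics
{'time_s': np.float64(0.0), 'q': array([-1.335,  0.182,  1.608,  0.   ,  1.354, -0.206]), 'dq': array([-0.002, -0.   ,  0.   , -0.   , -0.   ,  0.001]), 'joint_efforts': array([ 0.0000e+00, -4.4487e+01, -3.5134e+01, -0.0000e+00,  9.0000e-03,
        0.0000e+00]), 'eef_pos': array([ 0.246, -0.519,  0.23 ]), 'eef_rot': array([-0.001,  0.976,  0.219, -0.   ]), 'wrist_force': array([-0.438, -0.453, -0.243]), 'torque': array([-0.004,  0.011, -0.036]), 'grasp_force': np.float64(0.0), 'opening': np.float64(0.997)}
cam [ 1.22519591 -0.21277002  0.61461625]
red_marker 0.48 [359. 172.  14.  19.] 134 [[0.438, 0.145, 0.006], [0.587, 0.151, 0.129], [0.597, 0.221, 0.15]]
blue_marker 0.49 [400. 172.  14.  18.] 150 [[0.464, 0.22, 0.005], [0.612, 0.227, 0.128], [0.624, 0.321, 0.15]]
organiser 0.57 [197. 225.  76.  55.] 2577 [[0.541, -0.251, 0.007], [0.573, -0.188, 0.029], [0.591, -0.122, 0.086]]
marker_rest 0.74 [372. 202.  61.  46.] 1945 [[0.524, 0.145, 0.009], [0.578, 0.202, 0.012], [0.62, 0.241, 0.095]]
offcut 0.6 [274. 180.  21.  21.] 329 [[0.405, -0.004, 0.005], [0.43, 0.02, 0.023], [0.446,
[... 1915 characters left out ...]
0.15, 0.044], [0.589, -0.118, 0.085]]
tape_roll 0.83 [401. 295.  44.  40.] 907 [[0.352, 0.152, 0.006], [0.381, 0.188, 0.021], [0.41, 0.211, 0.025]]
screwdriver 0.86 [398. 166.  13.  41.] 309 [[0.369, -0.26, 0.011], [0.382, -0.205, 0.025], [0.39, -0.122, 0.031]]
screwdriver 0.59 [176. 259.  56.  28.] 1246 [[0.737, 0.128, 0.003], [0.777, 0.159, 0.023], [0.822, 0.174, 0.037]]
model_car 0.68 [176. 257.  55.  27.] 1251 [[0.737, 0.128, 0.005], [0.777, 0.158, 0.023], [0.824, 0.174, 0.037]]
glue 0.57 [205. 154.  24.  56.] 883 [[0.77, -0.126, 0.008], [0.787, -0.108, 0.061], [0.808, -0.099, 0.121]]
glue 0.52 [399. 294.  43.  39.] 896 [[0.352, 0.152, 0.007], [0.38, 0.186, 0.021], [0.411, 0.211, 0.025]]
```

```bash
python3 - <<'E'
import cv2,numpy as np
a=cv2.imread("pics/a.png")[130:330,140:440];b=cv2.imread("pics/b.png")[110:330,160:440]
cv2.imwrite("pics/ab.png",np.vstack([cv2.resize(a,(420,280),interpolation=2),cv2.resize(b,(420,315),interpolation=2)]))
E
```

```text
(no output)
```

View pics/ab.png

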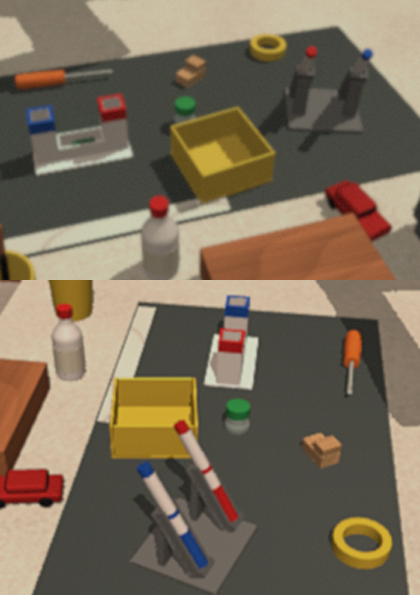

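```bash
cat > m.py <<'E'
from h import *
from scipy.optimize import least_squares
np.set_printoptions(precision=4,suppress=True)
ps=[camera("scene"),camera("side")]
Cs=[cloud(p) for p in ps]
# mat height
for C in Cs:
    k=(abs(C[...,0]-.48)<.02)&(abs(C[...,1]+.05)<.1); print("mat z",np.median(C[k][:,2]))
def box(lo,hi,i=None):
    out=[]
    for j,C in enumerate(Cs):
        if i is None or i==j: out.append(C[np.all((C>lo)&(C<hi),-1)])
    return out
# markers
data=[]
names=["red","blue"]; guess=[(0.562,0.164),(0.588,0.239)]
for j,n in enumerate(names):
    P=[]
    for i,(p,C) in enumerate(zip(ps,Cs)):
        ms=masks_of(p,n+"_marker")
        k=cv2.erode(ms[0]["mask"].astype(np.uint8),np.ones((2,2)))>0
        Q=C[k]; Q=Q[(Q[:,2]>.03)&(np.hypot(Q[:,0]-guess[j][0],Q[:,1]-guess[j][1])<.07)]
        if i==0: Q=Q[Q[:,2]>.11]
        P.append(Q); print(n,i,len(Q))
    data.append(P)
def axis(y): return np.array([np.sin(np.pi/6)*np.cos(y),np.sin(np.pi/6)*np.sin(y),np.cos(np.pi/6)])
def res(t,sel=(0,1)):
    r=[]
    for j in range(2):
        a=axis(t[0]); c=np.array([t[1+2*j],t[2+2*j],.1])
        for i in sel:
            d=data[j][i]-c; r.append((np.linalg.norm(np.cross(d,a),axis=1)-.0075)*(1 if i else 1))
    return np.concatenate(r)
for sel in [(0,1),(1,)]:
    s=least_squares(res,[-.33,*guess[0],*guess[1]],args=(sel,),loss="soft_l1",f_scale=.002)
    print("yaw",np.degrees(s.x[0]),"xy at z=.1",s.x[1:],"rms",np.sqrt(np.mean(s.fun**2)))
    for j in range(2): print([ (np.percentile((d-np.array([s.x[1+2*j],s.x[2+2*j],.1]))@axis(s.x[0]),[1,99])) for d in data[j]])
# organiser towers
def rect(Q,n):
    r=cv2.minAreaRect((Q[:,:2]*1000).astype(np.float32)); print(n,len(Q),np.array(r[0]),np.array(r[1]),r[2], "z",np.median(Q[:,2]))
for i in (0,1,None):
    Q=np.vstack(box((.5,-.3,.078),(.63,-.08,.095),i))
    y=Q[:,1]; mid=(y.min()+y.max())/2
    if len(Q): rect(Q[y>mid],"red tower %s"%i); rect(Q[y<mid],"blue tower %s"%i)
    Q=np.vstack(box((.57,-.08,.05),(.73,.08,.07),i)); rect(Q,"bin %s"%i)
    Q=np.vstack(box((.38,-.03,.012),(.47,.07,.045),i)); rect(Q,"offcut %s"%i)
    Q=Q[Q[:,2]>.031]; rect(Q,"step %s"%i)
E
python3 m.py
```

```text
mat z 0.004873964344617447
mat z 0.00418593885046363
red 0 86
red 1 548
blue 0 67
blue 1 569
yaw -21.714127300038623 xy at z=.1 [0.5596 0.1688 0.5854 0.2444] rms 0.003445643583950612
[array([0.0206, 0.0623]), array([-0.0762,  0.0606])]
[array([0.0207, 0.0632]), array([-0.0747,  0.0605])]
yaw -19.41451911129794 xy at z=.1 [0.5585 0.169  0.5848 0.2447] rms 0.002164708135693661
[array([0.0211, 0.0628]), array([-0.0757,  0.061 ])]
[array([0.0209, 0.0634]), array([-0.0744,  0.0607])]
red tower 0 198 [ 557.2129 -135.8683] [38.395  34.8086] 0.1722230613231659 z 0.08454690328264337
blue tower 0 207 [ 556.0867 -235.2498] [35.0928 41.2691] 88.0926284790039 z 0.08445209780667035
bin 0 774 [645.2106   1.6132] [112.9719 111.1577] 8.408358573913574 z 0.05717732927789718
offcut 0 271 [425.8164  20.2975] [30.8387 49.298 ] 29.605260848999023 z 0.023881151902433614
step 0 88 [419.5145  29.5765] [27.889  24.0275] 34.6042594909668 z 0.03655080425017661
red tower 1 162 [ 557.8049 -136.9366] [41.5504 35.2431] 89.96803283691406 z 0.08343831825747423
blue tower 1 136 [ 557.2759 -236.1161] [39.6779 34.9243] 89.51605224609375 z 0.08374419072277402
bin 1 607 [645.525    1.5379] [109.7618 113.2764] 8.463539123535156 z 0.05681233082060624
offcut 1 376 [426.9201  18.8935] [29.9613 51.5946] 34.8678092956543 z 0.02488501851555677
step 1 142 [419.4416  28.9314] [29.8593 24.9431] 31.938039779663086 z 0.035570944323837436
red tower None 360 [ 557.0651 -137.0162] [38.4151 41.3419] 0.8524041175842285 z 0.08383689251600251
blue tower None 343 [ 555.7319 -235.3172] [39.4483 41.2097] 85.0009994506836 z 0.0841365971284855
bin None 1381 [645.2271   1.5018] [112.9719 113.3003] 8.408358573913574 z 0.05696818459388566
offcut None 647 [425.8839  18.1618] [31.1571 51.6761] 33.05125427246094 z 0.02448515308023913
step None 230 [419.5915  29.1638] [29.8985 25.184 ] 33.69221878051758 z 0.035918033215491696
```

```bash
cat > g.py <<'E'
from h import *
import sys
# args: x,y,z,yawdeg (mm) ... prints rows from present pose
o=get_obs(); q=o["eef_rot"]; M=R.from_quat([q[1],q[2],q[3],q[0]]).as_matrix()
y0=np.degrees(np.arctan2(M[1,0],M[0,0]))
print("t",round(float(o["time_s"]),2),"pos",np.round(o["eef_pos"]*1000,1),"yaw",round(y0,2),"tilt",np.round(M[:,2],3),"q6",round(float(o["q"][5]),2),"F",np.round(o["wrist_force"],1),"open",round(float(o["opening"])*85.4,1),"grip",round(float(o["grasp_force"]),1))
for a in sys.argv[1:]:
    x,y,z,w=map(float,a.split(","))
    s=M.T@(np.array([x,y,z])/1000-o["eef_pos"])/.4
    t=-((w-y0+180)%360-180)/180
    print(a,"->",np.round(s,3).tolist(),round(t,3))
E
python3 g.py 340,-230,200,-20 419.5,29,200,-58
```

```text
t 1.5 pos [ 245.9 -519.8  231.3] yaw 25.31 tilt [ 0.  0. -1.] q6 -0.21 F [-0.4 -0.5 -0.1] open 86.0 grip 0.0
340,-230,200,-20 -> [0.522, -0.554, 0.078] 0.252
419.5,29,200,-58 -> [0.979, -1.055, 0.078] 0.463
```

Emit:
play_rows(plan=[[45,[0.95,-1.0,0.08],0.46],[45,[0.95,-1.0,0.08],0.46],[45,[0.95,-1.0,0.08],0.46],[45,[0.95,-1.0,0.08],0.46],[45,[0.95,-1.0,0.08],0.46],[45,[0.95,-1.0,0.08],0.46],[45,[0.95,-1.0,0.08],0.46],[45,[0.95,-1.0,0.08],0.46],[45,[0.95,-1.0,0.08],0.46],[45,[0.95,-1.0,0.08],0.46]])

```text
time_s: 2.5
eef_pos: [0.389, -0.0892, 0.2054]
eef_rot: [0.0, 0.896, -0.444, 0.001]
wrist_force: [0.9, -0.1, 1.8]
opening: 0.528
grasp_force: 0.0
```

```bash
python3 g.py 419.5,29,100,-58 419.5,29,9,-58
```

```text
t 2.5 pos [389.  -89.2 205.4] yaw -52.78 tilt [ 0.001 -0.001 -1.   ] q6 1.97 F [ 0.9 -0.1  1.8] open 45.1 grip 0.0
419.5,29,100,-58 -> [-0.189, -0.239, 0.263] 0.029
419.5,29,9,-58 -> [-0.19, -0.239, 0.491] 0.029
```

Emit:
play_rows(plan=[[45,[-0.19,-0.22,0.26],0.03],[45,[-0.19,-0.22,0.26],0.03],[45,[-0.19,-0.22,0.26],0.03],[45,[-0.19,-0.22,0.26],0.03],[45,[-0.19,-0.22,0.26],0.03],[45,[-0.19,-0.22,0.26],0.03],[45,[-0.19,-0.22,0.26],0.03]])

```text
time_s: 3.2
eef_pos: [0.4134, 0.0218, 0.1025]
eef_rot: [-0.0, 0.875, -0.485, 0.001]
wrist_force: [-1.3, -0.4, -0.5]
opening: 0.526
grasp_force: 0.0
```

```bash
python3 g.py 419.5,29,50,-58 419.5,29,9,-58; python3 - <<'E'
from h import *
p=camera("wrist"); cv2.imwrite("pics/w1.png",cv2.cvtColor(p["image"],cv2.COLOR_RGB2BGR))
E
```

```text
t 3.2 pos [413.4  21.8 102.5] yaw -57.98 tilt [ 0.003 -0.001 -1.   ] q6 2.35 F [-1.3 -0.4 -0.5] open 44.9 grip 0.0
419.5,29,50,-58 -> [-0.007, -0.022, 0.131] 0.0
419.5,29,9,-58 -> [-0.008, -0.022, 0.234] 0.0
```

View pics/w1.png

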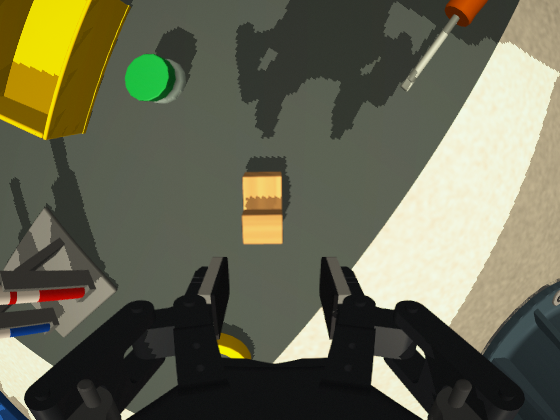

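Emit:
play_rows(plan=[[45,[-0.007,-0.022,0.13],0],[45,[-0.007,-0.022,0.13],0],[45,[-0.007,-0.022,0.235],0],[45,[-0.007,-0.022,0.235],0],[45,[-0.007,-0.022,0.235],0],[20,[-0.007,-0.022,0.235],0],[20,[-0.007,-0.022,0.235],0],[20,[-0.007,-0.022,0.235],0],[20,[-0.007,-0.022,0.235],0],[20,[-0.007,-0.022,0.235],0]])

```text
time_s: 4.25
eef_pos: [0.4205, 0.0295, 0.01]
eef_rot: [-0.001, 0.875, -0.484, 0.003]
wrist_force: [-1.6, -1.0, 9.0]
opening: 0.314
grasp_force: 60.0
```

```bash
python3 g.py 419.5,29,130,-58 639,12,130,-58 639,12,45,-58
```

```text
t 4.25 pos [420.5  29.5  10. ] yaw -57.87 tilt [ 0.005 -0.001 -1.   ] q6 2.37 F [-1.6 -1.   9. ] open 26.8 grip 60.0
419.5,29,130,-58 -> [0.001, 0.002, -0.3] 0.001
639,12,130,-58 -> [0.329, -0.44, -0.297] 0.001
639,12,45,-58 -> [0.328, -0.44, -0.085] 0.001
```

Emit:
play_rows(plan=[[20,[0,0,-0.3],0],[20,[0,0,-0.3],0],[20,[0,0,-0.3],0],[20,[0.33,-0.44,-0.3],0],[20,[0.33,-0.44,-0.3],0],[20,[0.33,-0.44,-0.3],0],[20,[0.33,-0.44,-0.3],0],[20,[0.33,-0.44,-0.3],0],[20,[0.33,-0.44,-0.3],0],[20,[0.33,-0.44,-0.3],0]])

```text
time_s: 5.25
eef_pos: [0.6372, 0.012, 0.1284]
eef_rot: [-0.0, 0.875, -0.484, 0.0]
wrist_force: [-1.0, -1.1, 0.2]
opening: 0.317
grasp_force: 59.3
```

```bash
python3 g.py 639,12,25,-58 639,12,180,-58
```

```text
t 5.25 pos [637.2  12.  128.4] yaw -57.88 tilt [ 0.001 -0.    -1.   ] q6 2.41 F [-1.  -1.1  0.2] open 27.0 grip 59.3
639,12,25,-58 -> [0.002, -0.004, 0.258] 0.001
639,12,180,-58 -> [0.002, -0.004, -0.129] 0.001
```

Emit:
play_rows(plan=[[20,[0,0,0.25],0],[20,[0,0,0.25],0],[20,[0,0,0.25],0],[20,[0,0,0.25],0],[40,[0,0,0.25],0],[40,[0,0,0.25],0],[40,[0,0,0.0],0],[40,[0,0,-0.15],0],[40,[0,0,-0.15],0],[40,[0,0,-0.15],0]])

```text
time_s: 6.25
eef_pos: [0.6422, 0.0113, 0.198]
eef_rot: [-0.003, 0.875, -0.484, 0.008]
wrist_force: [0.9, -0.5, 1.0]
opening: 0.466
grasp_force: 0.0
```

```bash
python3 g.py 578.7,161.8,190,-19.2 578.7,161.8,117,-19.2; sed -i 's/^np.set/import sys\nnp.set/' m.py; python3 m.py | grep -v tower
```

```text
t 6.25 pos [642.2  11.3 198. ] yaw -57.87 tilt [ 0.016 -0.003 -1.   ] q6 2.41 F [ 0.9 -0.5  1. ] open 39.8 grip 0.0
578.7,161.8,190,-19.2 -> [-0.403, -0.065, 0.017] -0.215
578.7,161.8,117,-19.2 -> [-0.405, -0.063, 0.199] -0.215
mat z 0.004864915050944361
mat z 0.004080272114913204Traceback (most recent call last):
  File "m.py", line 22, in <module>
    k=cv2.erode(ms[0]["mask"].astype(np.uint8),np.ones((2,2)))>0
                ~~^^^
IndexError: list index out of range
```

Emit:
play_rows(plan=[[40,[-0.4,-0.065,0.0],-0.215],[40,[-0.4,-0.065,0.0],-0.215],[40,[-0.4,-0.065,0.0],-0.215],[40,[-0.4,-0.065,0.0],-0.215],[40,[-0.4,-0.065,0.0],-0.215],[40,[-0.4,-0.065,0.0],-0.215],[40,[-0.4,-0.065,0.0],-0.215],[40,[-0.4,-0.065,0.0],-0.215]])

```text
time_s: 7.2
eef_pos: [0.574, 0.1607, 0.1862]
eef_rot: [0.0, 0.986, -0.168, -0.001]
wrist_force: [0.4, -0.7, -0.7]
opening: 0.471
grasp_force: 0.0
```

```bash
python3 - <<'E'
from h import *
p=camera("wrist"); cv2.imwrite("pics/w2.png",cv2.cvtColor(p["image"],cv2.COLOR_RGB2BGR))
E
python3 g.py 578.7,161.8,150,-19.2 578.7,161.8,117,-19.2
```

```text
t 7.25 pos [574.2 160.7 186.5] yaw -19.32 tilt [-0.001 -0.    -1.   ] q6 1.98 F [-0.2  0.  -0.1] open 40.4 grip 0.0
578.7,161.8,150,-19.2 -> [0.01, -0.006, 0.091] -0.001
578.7,161.8,117,-19.2 -> [0.01, -0.006, 0.174] -0.001
```

View pics/w2.png

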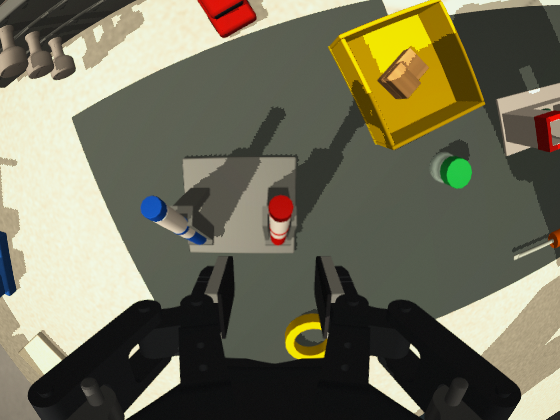

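```bash
cat > wc.py <<'E'
from h import *
def wcloud(p,o):
    K=p["intrinsics"];d=p["range_z"];v,u=np.mgrid[:420,:560]
    x=(u-K[0,2])/K[0,0];y=(v-K[1,2])/K[1,1];th=np.hypot(x,y);s=np.where(th>1e-6,np.tan(th)/np.maximum(th,1e-6),1)
    X=np.stack([x*s*d,y*s*d,d,np.ones_like(d)],-1)@np.array(p["T_tool_cam"]).T
    q=o["eef_rot"];return X[...,:3],X[...,:3]@R.from_quat([q[1],q[2],q[3],q[0]]).as_matrix().T+o["eef_pos"]
E
python3 - <<'E'
from wc import *
np.set_printoptions(precision=4,suppress=True)
o=get_obs();p=camera("wrist");T,W=wcloud(p,o);print(np.array(p["T_tool_cam"]))
for n in ("red_marker","blue_marker"):
    for m in masks_of(p,n)[:1]:
        k=m["mask"]&(p["range_z"]>0)
        X,Y=T[k],W[k];print(n,m["rect"],m["conf"])
        top=Y[:,2]>.138
        print("tool",np.percentile(X[top],[5,50,95],axis=0),"\nworld",np.percentile(Y[top],[5,50,95],axis=0), Y[:,2].max())
E
```

```text
[[ 0.0004 -0.9539 -0.3     0.0768]
 [ 1.      0.0005 -0.0003  0.0012]
 [ 0.0004 -0.3     0.9539 -0.1415]
 [ 0.      0.      0.      1.    ]]
red_marker [278.4, 220.3, 27.1, 47.2] 0.81
tool [[ 0.0122 -0.0012  0.0383]
 [ 0.0203  0.0047  0.0413]
 [ 0.026   0.0106  0.0453]] 
world [[0.584  0.1437 0.1412]
 [0.5917 0.1497 0.1452]
 [0.5975 0.1557 0.1482]] 0.14964712600685176
blue_marker [175.4, 220.4, 67.4, 49.3] 0.83
tool [[ 0.0128 -0.0804  0.0383]
 [ 0.0203 -0.0733  0.0418]
 [ 0.0263 -0.0679  0.0465]] 
world [[0.6099 0.2179 0.1399]
 [0.6176 0.2233 0.1446]
 [0.6241 0.2298 0.1482]] 0.14932959885058958
```

Emit:
play_rows(plan=[[40,[0.022,0.012,0.1],0],[40,[0.022,0.012,0.1],0],[40,[0.022,0.012,0.19],0],[40,[0.022,0.012,0.19],0],[40,[0.022,0.012,0.19],0],[8,[0.022,0.012,0.19],0],[8,[0.022,0.012,0.19],0],[8,[0.022,0.012,0.19],0],[8,[0.022,0.012,0.19],0],[8,[0.022,0.012,0.19],0]])

```text
time_s: 8.4
eef_pos: [0.5824, 0.154, 0.1133]
eef_rot: [-0.0, 0.986, -0.167, 0.002]
wrist_force: [-0.6, 0.1, 7.2]
opening: 0.156
grasp_force: 58.4
```

```bash
python3 g.py; python3 - <<'E'
from h import *
ps=[camera("side"),camera("wrist")]
cv2.imwrite("pics/w3.png",cv2.cvtColor(np.hstack([cv2.resize(ps[0]["image"][170:330,200:380],(400,356)),cv2.resize(ps[1]["image"],(400,300))[:, :].copy() if 0 else cv2.copyMakeBorder(cv2.resize(ps[1]["image"],(400,300)),0,56,0,0,0)]),cv2.COLOR_RGB2BGR))
E
```

```text
t 8.4 pos [582.4 154.  113.3] yaw -19.18 tilt [ 0.003  0.    -1.   ] q6 1.97 F [-0.6  0.1  7.2] open 13.3 grip 58.4
```

View pics/w3.png

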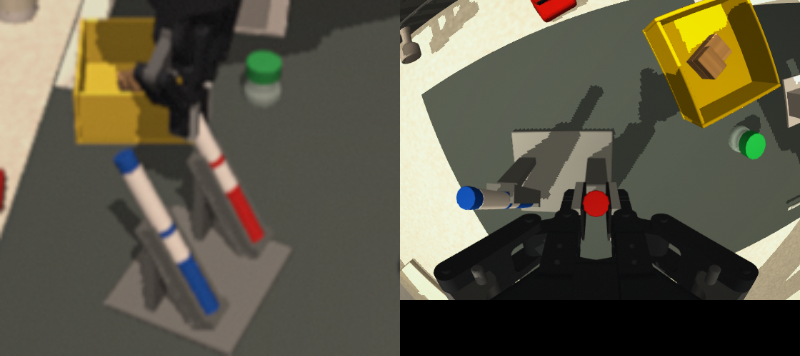

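Emit:
play_rows(plan=[[8,[-0.03,0,-0.02],0],[8,[-0.065,0,-0.045],0],[8,[-0.1,0,-0.08],0],[8,[-0.1,0,-0.17],0],[8,[-0.1,0,-0.25],0],[8,[-0.1,0,-0.25],0],[8,[-0.1,0,-0.25],0],[8,[-0.1,0,-0.25],0]])

```text
time_s: 9.3
eef_pos: [0.5425, 0.1669, 0.2101]
eef_rot: [0.0, 0.986, -0.167, -0.001]
wrist_force: [-0.1, -0.4, -0.3]
opening: 0.157
grasp_force: 58.5
```

```bash
cat > ax.py <<'E'
# marker axis in tool frame / world from side+scene clouds: arg colour
from wc import *
import sys
from scipy.optimize import least_squares
np.set_printoptions(precision=4,suppress=True)
o=get_obs();q=o["eef_rot"];M=R.from_quat([q[1],q[2],q[3],q[0]]).as_matrix();g=o["eef_pos"]-.019*M[:,2]
P=[];cam=[]
for c in ("side","scene"):
    p=camera(c);C=cloud(p);Rm=cv2.Rodrigues(np.array(p["rvec"],float))[0]
    for m in masks_of(p,sys.argv[1]+"_marker")[:1]:
        Q=C[m["mask"]&(p["range_z"]>0)];Q=Q[(np.linalg.norm(Q-g,axis=1)<.15)&(Q[:,2]<g[2]-.02)];P.append(Q);print(c,m["conf"],len(Q),m["rect"])
        cam=-Rm.T@np.array(p["tvec"]).reshape(3)
        Q=P[-1]
        if len(Q)<30: continue
        v=cam-Q.mean(0);v/=np.linalg.norm(v)
        f=lambda t:np.linalg.norm(np.cross(Q-np.array([t[0],t[1],g[2]]),np.array([t[2],t[3],-1])/np.sqrt(1+t[2]**2+t[3]**2)),axis=1)-.0075
        d=Q.mean(0)-.0075*v-g;t0=[g[0],g[1],d[0]/-d[2],d[1]/-d[2]]
        s=least_squares(f,t0,loss="soft_l1",f_scale=.002).x
        a=np.array([s[2],s[3],-1]);a/=np.linalg.norm(a)
        at=M.T@a
        print("axis tool",at,"lean xz deg",np.degrees(np.arctan2(at[0],at[2])),"yz",np.degrees(np.arctan2(at[1],at[2])),"at grasp off",s[:2]-g[:2],"len to cap end",np.percentile((Q-np.array([s[0],s[1],g[2]]))@a,[1,99]))
E
python3 ax.py red; python3 g.py 500,-40,215,0 495,-137,215,0
```

```text
side 0.58 472 [329.6, 213.9, 29.4, 57.6]
axis tool [-0.503  -0.0007  0.8643] lean xz deg -30.196518769222813 yz -0.04771889736605804 at grasp off [ 0.0033 -0.0023] len to cap end [0.0265 0.1188]
scene 0.85 154 [362.4, 128.2, 20.5, 38.0]
axis tool [-0.4997  0.0012  0.8662] lean xz deg -29.982175642514065 yz 0.07715315083413883 at grasp off [ 0.0011 -0.    ] len to cap end [0.0206 0.1158]
t 9.5 pos [542.7 166.9 209.9] yaw -19.19 tilt [-0.002 -0.    -1.   ] q6 2.0 F [-0.2  0.4 -0.7] open 13.3 grip 58.5
500,-40,215,0 -> [0.069, 0.524, -0.012] -0.107
495,-137,215,0 -> [0.137, 0.757, -0.012] -0.107
```

```bash
python3 g.py 560,-40,215,0 611.5,-136.6,215,0
```

```text
t 9.5 pos [542.7 166.9 209.9] yaw -19.19 tilt [-0.002 -0.    -1.   ] q6 2.0 F [-0.2  0.4 -0.7] open 13.3 grip 58.5
560,-40,215,0 -> [0.211, 0.474, -0.013] -0.107
611.5,-136.6,215,0 -> [0.412, 0.66, -0.013] -0.107
```

Emit:
play_rows(plan=[[8,[0.412,0.66,-0.013],-0.107],[8,[0.412,0.66,-0.013],-0.107],[8,[0.412,0.66,-0.013],-0.107],[8,[0.412,0.66,-0.013],-0.107],[8,[0.412,0.66,-0.013],-0.107],[8,[0.412,0.66,-0.013],-0.107],[8,[0.412,0.66,-0.013],-0.107],[8,[0.412,0.66,-0.013],-0.107],[8,[0.412,0.66,-0.013],-0.107],[8,[0.412,0.66,-0.013],-0.107]])

```text
time_s: 10.5
eef_pos: [0.6118, -0.1347, 0.2159]
eef_rot: [-0.0, 1.0, 0.001, -0.0]
wrist_force: [0.7, 0.4, -0.8]
opening: 0.152
grasp_force: 58.6
```

```bash
python3 ax.py red; python3 g.py 611.5,-136.6,180,0 611.5,-136.6,162,0; python3 - <<'E'
from wc import *
# wrist view of the towers' tops
o=get_obs();p=camera("wrist");T,W=wcloud(p,o)
for y0,n in((-136,"red"),(-236,"blue")):
    k=(p["range_z"]>0)&(abs(W[...,2]-.084)<.006)&(abs(W[...,0]-.557)<.03)&(abs(W[...,1]-y0/1000)<.03)
    Q=W[k];print(n,len(Q),cv2.minAreaRect((Q[:,:2]*1000).astype(np.float32)) if len(Q)>9 else "",np.median(Q[:,2]))
cv2.imwrite("pics/w4.png",cv2.cvtColor(p["image"],cv2.COLOR_RGB2BGR))
E
```

```text
side 0.67 319 [300.2, 105.2, 39.7, 58.9]
axis tool [-0.5015  0.002   0.8651] lean xz deg -30.102165990887627 yz 0.13347441982755603 at grasp off [ 0.0032 -0.0011] len to cap end [0.0252 0.1214]
scene 0.52 180 [217.0, 167.4, 11.6, 44.1]
axis tool [-0.4997 -0.0035  0.8662] lean xz deg -29.977743643347587 yz -0.23163328917796067 at grasp off [0.0013 0.0004] len to cap end [0.0222 0.1175]
t 10.7 pos [ 612.2 -135.1  216.5] yaw 0.18 tilt [ 0.  0. -1.] q6 1.16 F [ 0.2 -0.2 -0.3] open 13.3 grip 58.6
611.5,-136.6,180,0 -> [-0.002, 0.004, 0.091] 0.001
611.5,-136.6,162,0 -> [-0.002, 0.004, 0.136] 0.001
red 506 ((558.0804443359375, -137.5631866455078), (34.158172607421875, 35.38981246948242), 89.55403900146484) 0.0822431048033694
blue 766 ((557.1197509765625, -237.55711364746094), (36.46159744262695, 36.108951568603516), 0.5362279415130615) 0.08223895526415431
```

View pics/w4.png

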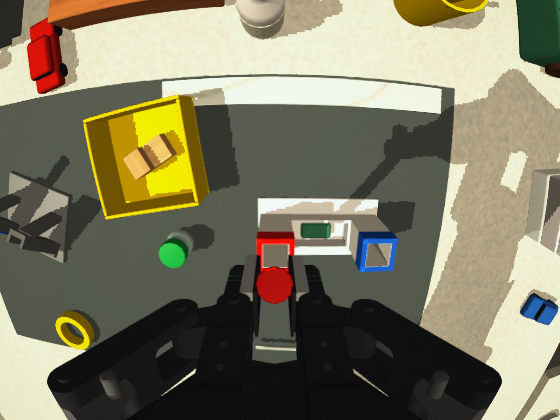

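Emit:
play_rows(plan=[[8,[0.0,0.0055,0.09],0],[8,[0.0,0.0055,0.09],0],[8,[0.0,0.0055,0.136],0],[8,[0.0,0.0055,0.136],0],[8,[0.0,0.0055,0.136],0]])

```text
time_s: 11.25
eef_pos: [0.6122, -0.1385, 0.1626]
eef_rot: [-0.0, 1.0, 0.001, -0.0]
wrist_force: [-0.3, 0.1, 0.5]
opening: 0.157
grasp_force: 58.6
```

```bash
python3 g.py 604,-137.3,165,0 595,-137.3,167,0 585,-137.3,168,0 575,-137.3,168,0 565,-137.3,169.5,0 554.5,-137.3,170,0 550,-137.3,170,0
```

```text
t 11.25 pos [ 612.2 -138.5  162.6] yaw 0.09 tilt [-0.  0. -1.] q6 1.16 F [-0.3  0.1  0.5] open 13.4 grip 58.6
604,-137.3,165,0 -> [-0.02, -0.003, -0.006] 0.0
595,-137.3,167,0 -> [-0.043, -0.003, -0.011] 0.0
585,-137.3,168,0 -> [-0.068, -0.003, -0.013] 0.0
575,-137.3,168,0 -> [-0.093, -0.003, -0.013] 0.0
565,-137.3,169.5,0 -> [-0.118, -0.003, -0.017] 0.0
554.5,-137.3,170,0 -> [-0.144, -0.003, -0.018] 0.0
550,-137.3,170,0 -> [-0.155, -0.003, -0.018] 0.0
```

No contact yet; start the righting arc, partially first.

Emit:
play_rows(plan=[[8,[-0.01,-0.003,-0.003],0],[8,[-0.02,-0.003,-0.006],0],[8,[-0.032,-0.003,-0.008],0],[8,[-0.043,-0.003,-0.011],0],[8,[-0.055,-0.003,-0.012],0],[8,[-0.068,-0.003,-0.013],0],[8,[-0.068,-0.003,-0.013],0]])

```text
time_s: 11.95
eef_pos: [0.5867, -0.1382, 0.1698]
eef_rot: [0.001, 1.0, 0.001, 0.003]
wrist_force: [4.5, -1.0, 3.2]
opening: 0.156
grasp_force: 61.0
```

```bash
python3 ax.py red; python3 g.py 575,-137.3,168,0 565,-137.3,169.5,0 554.5,-137.3,170,0 550,-137.3,170,0
```

```text
side 0.56 277 [307.7, 132.6, 19.0, 42.1]
axis tool [-0.33    0.0009  0.944 ] lean xz deg -19.269211976920577 yz 0.05507006743151423 at grasp off [ 0.0049 -0.0014] len to cap end [0.0246 0.1136]
scene 0.54 165 [216.8, 183.6, 13.7, 48.2]
axis tool [-0.3361  0.005   0.9418] lean xz deg -19.63814890562203 yz 0.3049339551034501 at grasp off [0.0039 0.0014] len to cap end [0.0199 0.1108]
t 12.15 pos [ 586.6 -138.   168.8] yaw 0.07 tilt [ 0.004 -0.001 -1.   ] q6 1.14 F [ 4.4 -0.2  3.7] open 13.2 grip 61.1
575,-137.3,168,0 -> [-0.029, -0.002, 0.002] 0.0
565,-137.3,169.5,0 -> [-0.054, -0.002, -0.002] 0.0
554.5,-137.3,170,0 -> [-0.08, -0.002, -0.003] 0.0
550,-137.3,170,0 -> [-0.092, -0.002, -0.003] 0.0
```

Emit:
play_rows(plan=[[8,[-0.015,-0.001,0],0],[8,[-0.029,-0.001,0],0],[8,[-0.042,-0.001,-0.001],0],[8,[-0.055,-0.001,-0.002],0],[8,[-0.068,-0.001,-0.003],0],[8,[-0.08,-0.001,-0.003],0],[8,[-0.092,-0.001,-0.003],0],[8,[-0.1,-0.001,-0.003],0],[8,[-0.1,-0.001,-0.003],0]])

```text
time_s: 13.05
eef_pos: [0.5441, -0.1371, 0.1681]
eef_rot: [-0.0, 1.0, 0.001, -0.001]
wrist_force: [2.5, 0.0, 2.2]
opening: 0.156
grasp_force: 64.8
```

```bash
python3 ax.py red; python3 g.py 554.5,-137.3,170,0 556,-137.3,110,0
```

```text
side 0.69 260 [317.4, 133.3, 12.3, 38.7]
axis tool [ 0.0069 -0.0063  1.    ] lean xz deg 0.393536730998503 yz -0.3610368953098104 at grasp off [ 0.0083 -0.0014] len to cap end [0.0213 0.1054]
scene 0.74 292 [215.1, 175.2, 17.3, 63.0]
axis tool [ 0.0091 -0.0022  1.    ] lean xz deg 0.5208776600639926 yz -0.1281529563480797 at grasp off [0.0067 0.0009] len to cap end [0.0213 0.1098]
t 13.25 pos [ 544.4 -137.   167.8] yaw 0.08 tilt [-0.002  0.    -1.   ] q6 1.11 F [ 1.6 -0.2  0.7] open 13.5 grip 64.8
554.5,-137.3,170,0 -> [0.025, 0.001, -0.006] 0.0
556,-137.3,110,0 -> [0.029, 0.001, 0.144] 0.0
```

Emit:
play_rows(plan=[[8,[0.015,0,0],0],[8,[0.015,0,0],0],[8,[0.015,0,0.05],0],[8,[0.015,0,0.1],0],[8,[0.015,0,0.138],0],[8,[0.015,0,0.138],0],[8,[0.015,0,0.138],0],[8,[0.015,0,0.138],0]])

```text
time_s: 14.05
eef_pos: [0.5516, -0.1375, 0.1141]
eef_rot: [0.0, 1.0, 0.001, 0.001]
wrist_force: [-0.8, 0.0, 0.6]
opening: 0.162
grasp_force: 64.7
```

```bash
python3 g.py
```

```text
t 14.05 pos [ 551.6 -137.5  114.1] yaw 0.08 tilt [ 0.001 -0.001 -1.   ] q6 1.12 F [-0.8  0.   0.6] open 13.8 grip 64.7
```

Emit:
play_rows(plan=[[40,[0,0,0.0],0],[40,[0,0,0],0],[40,[0,0,0],0],[40,[0,0,-0.1],0],[40,[0,0,-0.24],0],[40,[0,0,-0.24],0],[40,[0,0,-0.24],0],[40,[0,0,-0.24],0]])

```text
time_s: 14.85
eef_pos: [0.5504, -0.1369, 0.2082]
eef_rot: [-0.0, 1.0, 0.001, -0.001]
wrist_force: [0.4, 0.7, -0.8]
opening: 0.467
grasp_force: 0.0
```

```bash
python3 - <<'E'
from h import *
for c in("scene","side"):
    p=camera(c);C=cloud(p);k=(abs(C[...,0]-.557)<.02)&(abs(C[...,1]+.137)<.02)&(C[...,2]>.095)&(C[...,2]<.175)
    Q=C[k];print(c,len(Q),Q[:,2].max() if len(Q) else "",Q.mean(0))
E
python3 g.py 600,100,205,-19 608,230,200,-19.2
```

```text
scene 200 0.15129064507284784 [ 0.56577766 -0.13910336  0.12638048]
side 184 0.1511553548126351 [ 0.56191067 -0.1355678   0.12567824]
t 14.95 pos [ 549.9 -136.7  207.2] yaw 0.07 tilt [-0.003  0.001 -1.   ] q6 1.12 F [ 0.2 -0.1 -0.2] open 40.0 grip 0.0
600,100,205,-19 -> [0.126, -0.591, 0.006] 0.106
608,230,200,-19.2 -> [0.146, -0.916, 0.019] 0.107
```

Emit:
play_rows(plan=[[40,[0.147,-0.916,0.01],0.107],[40,[0.147,-0.916,0.01],0.107],[40,[0.147,-0.916,0.01],0.107],[40,[0.147,-0.916,0.01],0.107],[40,[0.147,-0.916,0.01],0.107],[40,[0.147,-0.916,0.01],0.107],[40,[0.147,-0.916,0.01],0.107],[40,[0.147,-0.916,0.01],0.107],[40,[0.147,-0.916,0.01],0.107],[40,[0.147,-0.916,0.01],0.107]])

```text
time_s: 15.95
eef_pos: [0.6083, 0.2296, 0.2032]
eef_rot: [0.001, 0.986, -0.166, -0.001]
wrist_force: [0.2, -0.3, -0.8]
opening: 0.471
grasp_force: 0.0
```

Emit:
play_rows(plan=[[40,[0,0,0],0],[40,[0,0,0],0]])

```text
time_s: 16.15
eef_pos: [0.6093, 0.2278, 0.2047]
eef_rot: [0.0, 0.986, -0.168, -0.0]
wrist_force: [0.2, -0.4, 0.1]
opening: 0.471
grasp_force: 0.0
```

```bash
python3 g.py 608.7,229.5,113,-19.2; python3 - <<'E'
from wc import *
np.set_printoptions(precision=4,suppress=True)
o=get_obs();p=camera("wrist");T,W=wcloud(p,o)
for m in masks_of(p,"blue_marker")[:2]:
        k=m["mask"]&(p["range_z"]>0)
        X,Y=T[k],W[k];print(m["rect"],m["conf"])
        top=Y[:,2]>.138
        print("tool",np.percentile(X[top],[5,50,95],axis=0),"\nworld",np.percentile(Y[top],[5,50,95],axis=0))
E
```

```text
t 16.15 pos [609.3 227.8 204.7] yaw -19.29 tilt [-0.001 -0.    -1.   ] q6 2.08 F [ 0.2 -0.4  0.1] open 40.2 grip 0.0
608.7,229.5,113,-19.2 -> [-0.003, -0.004, 0.229] -0.0
[272.4, 225.1, 20.9, 41.7] 0.86
tool [[ 0.0018 -0.006   0.0564]
 [ 0.0097 -0.0001  0.0595]
 [ 0.0153  0.0057  0.0631]] 
world [[0.611  0.219  0.1416]
 [0.6185 0.225  0.1452]
 [0.624  0.231  0.1483]]
```

Emit:
play_rows(plan=[[40,[-0.001,0,0.12],0],[40,[-0.001,0,0.12],0],[40,[-0.001,0,0.232],0],[40,[-0.001,0,0.232],0],[40,[-0.001,0,0.232],0],[8,[-0.001,0,0.232],0],[8,[-0.001,0,0.232],0],[8,[-0.001,0,0.232],0],[8,[-0.001,0,0.232],0],[8,[-0.001,0,0.232],0]])

```text
time_s: 17.25
eef_pos: [0.6106, 0.2296, 0.1152]
eef_rot: [-0.001, 0.986, -0.167, 0.002]
wrist_force: [-1.8, -0.9, 6.9]
opening: 0.154
grasp_force: 58.5
```

Emit:
play_rows(plan=[[8,[-0.03,0,-0.02],0],[8,[-0.065,0,-0.045],0],[8,[-0.1,0,-0.08],0],[8,[-0.1,0,-0.17],0],[8,[-0.1,0,-0.27],0],[8,[-0.1,0,-0.27],0],[8,[-0.1,0,-0.27],0],[8,[-0.1,0,-0.27],0]])

```text
time_s: 18.05
eef_pos: [0.57, 0.2426, 0.2194]
eef_rot: [0.0, 0.986, -0.167, -0.001]
wrist_force: [-1.4, -0.2, -0.6]
opening: 0.153
grasp_force: 58.5
```

```bash
python3 ax.py blue; python3 g.py 611.7,-100,217,0 611.7,-237.3,217,0
```

```text
side 0.56 631 [307.4, 242.1, 37.8, 69.2]
axis tool [-0.5058  0.0022  0.8627] lean xz deg -30.38418562497611 yz 0.14660689225628215 at grasp off [ 0.0032 -0.0022] len to cap end [0.0261 0.1238]
scene 0.63 187 [400.9, 129.0, 23.0, 39.0]
axis tool [-0.5088  0.0006  0.8609] lean xz deg -30.58072097346165 yz 0.04284715056744518 at grasp off [ 0.0016 -0.0004] len to cap end [0.0209 0.1236]
t 18.25 pos [570.3 242.4 218.9] yaw -19.19 tilt [-0.003 -0.001 -1.   ] q6 2.12 F [ 0.3 -0.2 -0.2] open 13.4 grip 58.5
611.7,-100,217,0 -> [0.379, 0.775, 0.005] -0.107
611.7,-237.3,217,0 -> [0.492, 1.099, 0.005] -0.107
```

Emit:
play_rows(plan=[[8,[0.0,0,-0.14],0],[8,[0.379,0.775,-0.14],-0.107],[8,[0.379,0.775,-0.14],-0.107],[8,[0.379,0.775,-0.14],-0.107],[8,[0.379,0.775,-0.14],-0.107],[8,[0.379,0.775,-0.14],-0.107],[8,[0.379,0.775,-0.14],-0.107],[8,[0.379,0.775,-0.14],-0.107],[8,[0.379,0.775,-0.14],-0.107],[8,[0.379,0.775,-0.14],-0.107]])

```text
time_s: 19.25
eef_pos: [0.6121, -0.1013, 0.2752]
eef_rot: [-0.001, 1.0, -0.001, -0.001]
wrist_force: [-0.2, 1.0, 0.1]
opening: 0.156
grasp_force: 58.6
```

```bash
python3 g.py 611.7,-237.3,272,0 611.7,-237.3,217,0
```

```text
t 19.25 pos [ 612.1 -101.3  275.2] yaw -0.1 tilt [-0.002  0.001 -1.   ] q6 1.22 F [-0.2  1.   0.1] open 13.3 grip 58.6
611.7,-237.3,272,0 -> [-0.0, 0.34, 0.008] -0.001
611.7,-237.3,217,0 -> [-0.0, 0.34, 0.145] -0.001
```

Emit:
play_rows(plan=[[8,[0,0.34,0],0],[8,[0,0.34,0],0],[8,[0,0.34,0],0],[8,[0,0.34,0],0],[8,[0,0.34,0.14],0],[8,[0,0.34,0.14],0],[8,[0,0.34,0.14],0],[8,[0,0.34,0.14],0],[8,[0,0.34,0.14],0]])

```text
time_s: 20.15
eef_pos: [0.6139, -0.2357, 0.2228]
eef_rot: [0.001, 1.0, 0.001, 0.001]
wrist_force: [-0.6, -0.4, 0.4]
opening: 0.158
grasp_force: 58.7
```

```bash
python3 ax.py blue;python3 - <<'E'
from wc import *
o=get_obs();p=camera("wrist");T,W=wcloud(p,o)
for y0,n in((-136,"red"),(-236,"blue")):
    k=(p["range_z"]>0)&(abs(W[...,2]-.084)<.006)&(abs(W[...,0]-.557)<.03)&(abs(W[...,1]-y0/1000)<.03)
    Q=W[k];print(n,len(Q),cv2.minAreaRect((Q[:,:2]*1000).astype(np.float32)) if len(Q)>9 else "",np.median(Q[:,2]))
E
python3 g.py 613,-237.3,180,0 613,-237.3,163,0
```

```text
side 0.86 288 [309.3, 83.2, 27.4, 46.3]
axis tool [-0.505   0.0066  0.8631] lean xz deg -30.330112267753247 yz 0.43888016535581054 at grasp off [ 0.0035 -0.0009] len to cap end [0.0251 0.1219]
scene 0.94 216 [160.3, 173.4, 16.7, 41.9]
axis tool [-0.5044  0.0047  0.8634] lean xz deg -30.294480841719174 yz 0.31241712259164256 at grasp off [0.0013 0.0006] len to cap end [0.02   0.1217]
red 693 ((557.0674438476562, -137.35043334960938), (36.768802642822266, 36.52979278564453), 88.6166763305664) 0.08238895095134785
blue 573 ((557.3108520507812, -237.5410614013672), (36.116539001464844, 34.30523681640625), 0.1514660120010376) 0.08231735144240762
t 20.4 pos [ 612.9 -236.1  221.2] yaw 0.08 tilt [ 0.001 -0.001 -1.   ] q6 1.02 F [-0.2 -0.7 -0.2] open 13.1 grip 58.7
613,-237.3,180,0 -> [0.0, 0.003, 0.103] 0.0
613,-237.3,163,0 -> [-0.0, 0.003, 0.146] 0.0
```

Emit:
play_rows(plan=[[8,[0.001,0.003,0.09],0],[8,[0.001,0.003,0.09],0],[8,[0.001,0.003,0.143],0],[8,[0.001,0.003,0.143],0],[8,[0.001,0.003,0.143],0],[8,[0.001,0.003,0.143],0]])

```text
time_s: 21.0
eef_pos: [0.6137, -0.2376, 0.1647]
eef_rot: [0.0, 1.0, 0.001, 0.001]
wrist_force: [-0.2, 0.1, 0.1]
opening: 0.156
grasp_force: 58.7
```

```bash
python3 g.py
```

```text
t 21.0 pos [ 613.7 -237.6  164.7] yaw 0.07 tilt [ 0.001 -0.001 -1.   ] q6 1.02 F [-0.2  0.1  0.1] open 13.4 grip 58.7
```

Emit:
play_rows(plan=[[8,[-0.01,0,-0.003],0],[8,[-0.02,0,-0.006],0],[8,[-0.032,0,-0.008],0],[8,[-0.044,0,-0.011],0],[8,[-0.056,0,-0.012],0],[8,[-0.069,0,-0.014],0],[8,[-0.082,0,-0.015],0],[8,[-0.096,0,-0.016],0],[8,[-0.11,0,-0.017],0],[8,[-0.11,0,-0.017],0]])

```text
time_s: 22.0
eef_pos: [0.5699, -0.2379, 0.1719]
eef_rot: [0.001, 1.0, 0.0, 0.002]
wrist_force: [4.1, -0.3, 2.9]
opening: 0.156
grasp_force: 63.3
```

```bash
python3 ax.py blue;python3 g.py 543,-237.5,171,0
```

```text
side 0.47 235 [316.9, 109.7, 6.8, 39.7]
axis tool [-0.1933  0.0052  0.9811] lean xz deg -11.147903437299757 yz 0.30145042420768914 at grasp off [ 0.0058 -0.0009] len to cap end [0.0238 0.1115]
scene 0.67 270 [162.0, 189.4, 17.8, 51.3]
axis tool [-0.2008 -0.0036  0.9796] lean xz deg -11.584107035444223 yz -0.21171599146592457 at grasp off [0.0048 0.0009] len to cap end [0.0196 0.114 ]
t 22.2 pos [ 569.8 -237.5  170.6] yaw 0.08 tilt [ 0.002 -0.001 -1.   ] q6 0.98 F [4.1 0.6 2.7] open 13.5 grip 63.3
543,-237.5,171,0 -> [-0.067, -0.0, -0.001] 0.0
```

Emit:
play_rows(plan=[[8,[-0.013,0,-0.001],0],[8,[-0.026,0,-0.001],0],[8,[-0.039,0,-0.001],0],[8,[-0.052,0,-0.001],0],[8,[-0.064,0,-0.001],0],[8,[-0.064,0,-0.001],0]])

```text
time_s: 22.8
eef_pos: [0.5429, -0.2373, 0.1703]
eef_rot: [-0.0, 1.0, 0.0, -0.0]
wrist_force: [4.5, 0.6, 0.7]
opening: 0.157
grasp_force: 66.5
```

```bash
python3 ax.py blue;python3 g.py 550.5,-237.5,116,0
```

```text
side 0.74 237 [319.1, 107.9, 7.9, 38.7]
axis tool [0.0195 0.0019 0.9998] lean xz deg 1.1191279090313677 yz 0.11010654964648883 at grasp off [ 0.0078 -0.0012] len to cap end [0.0208 0.1057]
scene 0.78 306 [162.9, 183.9, 16.3, 61.1]
axis tool [ 0.0142 -0.0015  0.9999] lean xz deg 0.8142894510049351 yz -0.08553670053587117 at grasp off [0.0066 0.001 ] len to cap end [0.0214 0.1093]
t 23.0 pos [ 543.3 -237.3  170.2] yaw 0.07 tilt [-0.001  0.    -1.   ] q6 0.96 F [ 4.2 -0.   2.1] open 13.0 grip 66.6
550.5,-237.5,116,0 -> [0.018, 0.001, 0.136] 0.0
```

Emit:
play_rows(plan=[[8,[0.016,0,0],0],[8,[0.016,0,0],0],[8,[0.016,0,0.05],0],[8,[0.016,0,0.1],0],[8,[0.016,0,0.136],0],[8,[0.016,0,0.136],0],[8,[0.016,0,0.136],0],[40,[0.016,0,0.136],0],[40,[0.016,0,0.136],0],[40,[0.016,0,0.136],0]])

```text
time_s: 24.0
eef_pos: [0.5503, -0.2376, 0.1168]
eef_rot: [0.0, 1.0, 0.001, 0.001]
wrist_force: [-0.4, 0.9, -0.4]
opening: 0.473
grasp_force: 0.0
```

Emit:
play_rows(plan=[[40,[0,0,-0.1],0],[40,[0,0,-0.27],0],[40,[0,0,-0.27],0],[40,[0,0,-0.27],0],[40,[-0.2,0,-0.27],0],[40,[-0.3,0,-0.27],0],[40,[-0.3,0,-0.27],0],[40,[-0.3,0,-0.27],0]])

```text
time_s: 24.8
eef_pos: [0.4273, -0.2368, 0.2227]
eef_rot: [-0.001, 1.0, -0.0, -0.001]
wrist_force: [0.3, -0.1, -0.9]
opening: 0.464
grasp_force: 0.0
```

```bash
python3 g.py; python3 - <<'E'
from h import *
im=[]
for c in("scene","side"):
    p=camera(c);C=cloud(p);im.append(cv2.resize(p["image"][80:330,120:440],(400,312)))
    for y in(-.137,-.237):
        k=(abs(C[...,0]-.557)<.025)&(abs(C[...,1]-y)<.025)&(C[...,2]>.095)&(C[...,2]<.2)
        Q=C[k];print(c,y,len(Q),Q[:,2].max(),Q.mean(0))
    for m in masks_of(p,"offcut")[:1]:
        Q=C[m["mask"]];print("offcut",np.median(Q,0),Q[:,2].max(),m["conf"])
cv2.imwrite("pics/f.png",cv2.cvtColor(np.hstack(im),cv2.COLOR_RGB2BGR))
E
```

```text
t 24.8 pos [ 427.3 -236.8  222.7] yaw -0.03 tilt [-0.002  0.001 -1.   ] q6 0.82 F [ 0.3 -0.1 -0.9] open 39.6 grip 0.0
scene -0.137 201 0.15115284806059712 [ 0.56548307 -0.13930601  0.12649347]
scene -0.237 213 0.1512711338352765 [ 0.56514069 -0.23769564  0.12681737]
offcut [0.64759217 0.00216045 0.0275429 ] 0.04341814162396746 0.83
side -0.137 181 0.151120823022668 [ 0.56167471 -0.13563422  0.12589618]
side -0.237 157 0.15102269698554752 [ 0.56072434 -0.2362235   0.12660708]
offcut [0.64432676 0.00849216 0.03813302] 0.043335513424870076 0.5
```

View pics/f.png

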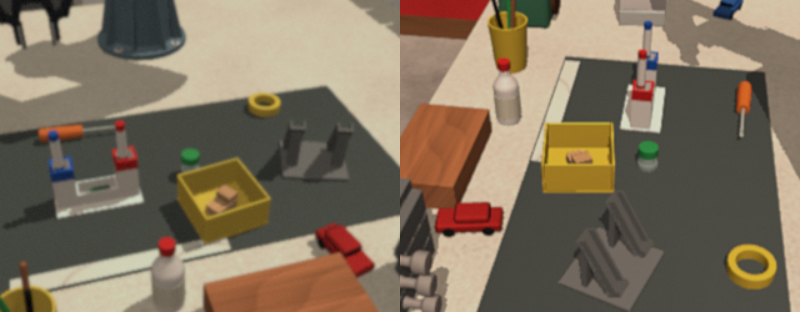

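Both markers stand in their own pockets (blue at 55,140 and red at 122,130), with tops at z = 151 mm. The offcut lies in the bin (222,200), and the bystanders haven't moved.

```bash
python3 -c "
from bench import *
print(hand_in())"
```

```text
the job is handed in; nothing more can be done
None
```

The job is handed in: in the last camera check both markers stood cap down at the bottom of their own colour's pockets, the offcut lay in the scrap bin and the bystanders looked unmoved, at about 25 s of the 66 s; no verdict came back.

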